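# Load a gilt sample into the bench reader

### The arm

A 6-joint arm with a two-finger parallel gripper is mounted at the origin on the work surface; the furniture and walls round the work are solid. World frame = base frame: x ahead of the robot, y to its left, z up, the work surface at z = 0. Lengths are in m, angles in rad, forces in N, time in s.
With the tool pointing down it reaches from about 0.3 to 0.775 m from the base axis. Payload 14.6 kg.
Tool frame: the origin (TCP) lies midway between the tips of the shut fingers; the grasp point (between the pads) lies 19 mm behind it (ctrl.grip_depth is the z of the grasp point in the tool frame, in m); z points along the fingers, y is the line along which they close (so a half turn about z gives the same grasp; the last joint's range is limited). The gripper opens to 94 mm and grips with 3 to 60 N. Pads are 16 mm wide; open, the fingers measure 119 mm over their backs; the gripper's body (75 mm by 177 mm) begins 78 mm behind the grasp point.
Start: joints at [-1.363, 0.3, 1.521, -0, 1.321, -0.067], TCP at [0.149, -0.529, 0.205] pointing down, gripper open.
Joint ranges: [-3.03, 3.03], [-0.79, 2.21], [0.23, 2.52], [-1.04, 4.18], [0, 3.07], [-2.55, 2.55]. Speed limits (rad/s): [2.22, 2.22, 2.57, 3.14, 3.14, 3.14].

### API

Orientations are given as [roll, pitch, yaw] about the fixed x, y, z axes, in that order (R = Rz(yaw) Ry(pitch) Rx(roll)).
In Python, from station import ctrl gives the robot as it stands. The module is installed in compiled form; this text tells all that it offers.
- The arm moves only by the tool carry_out, never from a script. Its argument "commands" is a list of rows, each a list of 3 entries, a list of its own where there are three numbers: the closure, from 0 (fully open) to 1 (shut), then the shift along the tool's x, y, z in mm, then the turn, a rotation vector about the tool's x, y, z in rad. In form: [[gripper, [tx, ty, tz], [wx, wy, wz]], ...]. A call has 1 to 10 rows; each row shifts and turns the commanded pose from where the row before left it, along the tool's axes as they then stand; what a row does not reach is not made up. A row lasts 1/8 s, in which the tool goes at most 62.5 mm and 10.7 degrees, less where a joint would pass 70% of its speed; a pose out of reach is approached as far as the arm can. A call with a gripper value outside its range is refused whole. The fingers move at their own pace and stop on an object; "squeeze" is the grip in N (left out, the last holds). Time passes only in rows, so rows that do not move let the fingers close. It gives the time, the measured TCP pose, the force, the opening and the grip force at its end, in the units of the state.
- ctrl.get_obs(): the state, without advancing time (a new reading comes with each control period).
- ctrl.camera(name): name is "scene" or "top" or "wrist"; returns a dict with "img" (384x512x3 uint8, blue, green, red), "camera_matrix" (3x3 intrinsics, pixels), "rvec" (rotation vector, rad) and "tvec" (3), from world to camera coordinates, as OpenCV has them. Camera axes: x right, y down, z forward; pixel columns grow to the right and rows downward; lengths in m; the calibration is good to about 2 mm. A picture is of the moment at which its call begins. There is no depth.
- ctrl.hand_in(): hands the job in; it is judged then, once.
Trained networks look in the newest picture that a camera, given by its name, has taken for a name from the list of things; names that differ only in an ending like _2 or _b are one class to them, and where a whole thing is asked for, a point or a joint stands for the part that bears it (a point fixed in the world has none). Each returns a list of dicts, best first, with "score" (0 to 1); they miss things now and then, are a little off and sometimes report something else, mostly with a low value. They report only what shows in the picture. A call takes as long as a camera call. They do not tell look-alikes from the thing itself.
- ctrl.outline_of(thing, camera): "region" (384x512 bool, what is visible of it).
- ctrl.place_of(thing, camera): "at" ([x, y, z] in m, in world coordinates, good to about 4 mm: a listed point, or the origin of a listed thing).
The state is a dict: "time_s": time; "qpos": joint angles; "joint_vel": joint speeds; "tau": joint torques, N m; "ee_pos": TCP position; "eef_rot": TCP orientation; "force": force on the tool from outside, world axes, zero at the start; "moment": the same for the moment, N m; "grip_width": finger opening in m; "grip_force": force on a finger pad.
Only numpy, scipy, OpenCV 4.12 (cv2) and the standard library are available. Lean on these libraries where they do the work, as an engineer would, in place of code of your own. Each camera call takes 0.05 s, during which the arm holds its last target. There are 200 camera calls.

### The job

Slide the reader's thumb latch sideways so that its sprung cover flies open, lay the small gilt sample block flat in the sloping chamber between the four corner rails, and press the cover shut again until the latch catches and holds it. Leave the slip stone and the tape roll where they are.

Things in the scene. Friction and masses are not known exactly. Their poses are not given: they have to be found in the camera images.
- reader: Bench reader: grey console fixed to the table, 149 mm deep, 164 mm wide. Its deck slopes at 30 degrees, low (22 mm) at the front edge, which faces roughly to the robot's right, and high (108 mm) at the back. Origin: on the table under the console; x points to its back, y to its left, z up.
- chamber: Well in the reader's deck, 84 mm long up the slope, 110 wide, 24 deep. Origin: centre of its flat floor; x up the slope, y level to the left, z square out of the floor (leans 30 deg to the front); deck at z = 24 mm. Four corner rails, 5 mm high: |x| 20 to 38, |y| 25.5 to 29.5 mm; between them fingers reach the floor. The sample's place is centred at the origin, long side along x.
- cover (a joint): Hinge of the flat aluminium cover, 94 x 120 x 4 mm; rad. 0 = shut (0.006 held by the latch, -0.02 pressed to its stop); 1.83 = sprung fully open: it then leans 15 degrees from vertical over the chamber, so a gripper needs to lean with the chamber's z to go in. Opens in about 1 s. Shutting takes about 2 N at the free edge, pressing past the catch about 5 N more.
- cover_hinge (a point): Middle of the cover's hinge axis, which runs along the chamber's y, at (52, 0, 29) mm in the chamber frame.
- cover_edge (a point): Middle of the cover's free edge, on its outer face, 99 mm from the hinge axis; moves with the cover. A steel tab, 8 mm long and 11 wide, stands out beyond it and goes under the latch's nose.
- latch (a joint): Slide of the thumb latch; m. 0 = latched, where a spring pushes it (1.8 N at 0, 3.6 N at the stop); grows along the chamber's +y (left as seen from the front) to its stop at 0.012. The cover is free beyond about 0.007. The nose slopes on top: a cover pressed down pushes it aside and it snaps back over the tab.
- latch_knob (a point): Centre of the latch's black ribbed knob, 14 x 14 mm, 14 mm high, at x = -75 mm in the chamber frame, in front of the cover; it spans z = 27 to 41 mm there. 7 mm up the slope from it, on its +y side, stands the steel arm with the nose (x -61 to -48.5, up to z = 37 mm, 9 mm proud of the shut cover: press the cover clear of it). Moves with the latch.
- sample_center (a point): Centre of the small gilt sample block, 45 x 75 x 18 mm (its own x, y, z; y is the long side), loose, flat on the table at the start, about 40 g; gilt on top, pale wooden sides. The centre is 9 mm above its underside.
- slip_stone_center (a point): Centre of a loose dark grey slip stone, 58 x 22 x 14 mm; a bystander.
- mask_tape_center (a point): Centre of a roll of masking tape lying flat, 104 mm across, 24 mm high; a bystander.
Things that resemble listed ones, but are neither listed nor needed, are in the scene too. Of the things that look like the part that bears sample_center, the largest one is meant.

How it is judged:
By the outcome, as a careful person would: the job done as asked, in the order asked, and still so for the second after the job is handed in, with the robot touching nothing.
It also fails if it takes over 66 s, if anything falls off the work surface, if the arm or the gripper's body presses on something with over 40 N, if the wrist force passes 120 N, or if a joint passes its speed limit or range.

## Working session

There is one attempt and no reset: what is moved stays moved. The work goes in short steps, Python scripts to look and compute and a tool call to move; the robot and the scene stay as the last step left them, time stands still between calls to the robot, and variables do not carry over. Pictures are saved under pics/ and viewed, at most 12 in all, crops included, and the job is handed in when it is done.

Besides the shell and the picture viewer there is one more tool, called as name(argument=value, ...), one argument or row to a line, values as JSON. carry_out: Moves the arm, as the interface text tells. Its arguments: {"type":"object","properties":{"commands":{"type":"array","items":{"type":"array"}},"squeeze":{"type":"number"}},"required":["commands"]}

```bash
mkdir -p pics
cat > h.py <<'E'
import numpy as np, cv2
from scipy.spatial.transform import Rotation as R
from station import ctrl
def cam(n): return ctrl.camera(n)
def proj(c,P): return cv2.projectPoints(np.array(P,float).reshape(-1,3),c['rvec'],c['tvec'],c['camera_matrix'],None)[0].reshape(-1,2)
def atz(c,uv,z):
    Rm=cv2.Rodrigues(c['rvec'])[0]; o=-Rm.T@np.ravel(c['tvec'])
    d=Rm.T@np.linalg.inv(c['camera_matrix'])@np.array([uv[0],uv[1],1.]); return o+d*(z-o[2])/d[2]
E
python3 - <<'E'
from h import *
np.set_printoptions(precision=4,suppress=True)
ims=[]
for n in ['scene','top']:
    c=cam(n); cv2.imwrite(f'pics/{n}0.png',c['img'])
    for t in ['reader','chamber','cover_hinge','cover_edge','latch_knob','sample_center','slip_stone_center','mask_tape_center']:
        for r in ctrl.place_of(t,n)[:4]: print(n,t,round(r['score'],2),np.array(r['at']),proj(c,r['at'])[0].round())
print(ctrl.get_obs()['eef_rot'],ctrl.grip_depth)
E
```

```text
scene reader 0.78 [ 0.4567  0.1795 -0.0006] [188. 281.]
scene reader 0.65 [ 0.4753 -0.0996  0.0089] [253. 215.]
scene cover_hinge 0.67 [0.4075 0.2058 0.0986] [190. 266.]
scene cover_edge 0.67 [0.4819 0.1654 0.0518] [182. 257.]
scene latch_knob 0.53 [0.504  0.1538 0.0416] [179. 253.]
scene sample_center 0.75 [ 0.383  -0.0465  0.0079] [269. 238.]
scene sample_center 0.61 [ 0.4753 -0.1019  0.0043] [253. 216.]
scene sample_center 0.59 [0.4665 0.0095 0.0059] [231. 238.]
scene slip_stone_center 0.58 [ 0.4709 -0.2372  0.0089] [281. 194.]
scene mask_tape_center 0.8 [ 0.4853 -0.4246  0.0079] [307. 167.]
top reader 0.87 [0.4562 0.1853 0.0029] [173. 195.]
top chamber 0.89 [0.4342 0.1919 0.0482] [166. 200.]
top chamber 0.34 [0.5065 0.1578 0.0461] [180. 175.]
top chamber 0.2 [ 0.481  -0.4225  0.0123] [389. 185.]
top cover_hinge 0.95 [0.4025 0.21   0.1012] [153. 209.]
top cover_edge 0.56 [0.4818 0.172  0.0522] [174. 183.]
top latch_knob 0.56 [0.5055 0.1587 0.0472] [180. 175.]
top sample_center 0.69 [0.466  0.0109 0.0074] [234. 191.]
top sample_center 0.56 [ 0.4774 -0.0967  0.007 ] [272. 187.]
top sample_center 0.54 [ 0.3816 -0.0453  0.0036] [254. 221.]
top slip_stone_center 0.45 [ 0.4719 -0.2408  0.0058] [324. 189.]
top mask_tape_center 0.8 [ 0.4828 -0.4232  0.0142] [390. 184.]
[-3.1416  0.      0.2748] -0.0188
```

View pics/scene0.png

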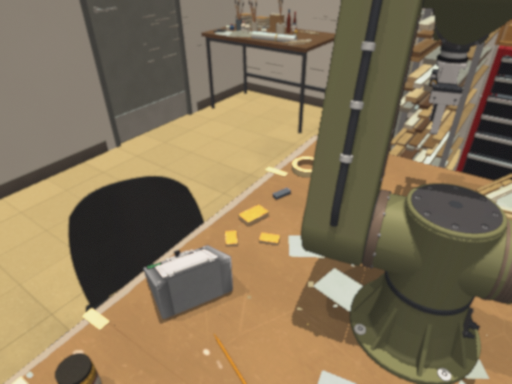

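View pics/top0.png

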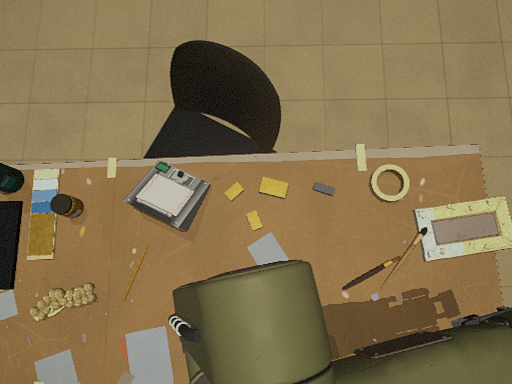

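The pictures show three gilt blocks in the top view: (234,191), (273,187) and (254,221). The one at (273,187) is the largest. The reader is at (170,195), the stone at (324,189) and the tape at (390,184). Next I'll take one close crop to check the choice and the reader's orientation.

Run:
```python
from h import *
np.set_printoptions(precision=4,suppress=True)
c=cam('top'); cr=c['img'][150:245,110:300]; cv2.imwrite('pics/crop1.png',cv2.resize(cr,None,fx=4,fy=4,interpolation=cv2.INTER_CUBIC))
for r in ctrl.outline_of('sample_center','top')[:4]:
    m=r['region'].astype(np.uint8); k=cv2.findContours(m,0,1)[0]; k=max(k,key=cv2.contourArea)
    P=np.array([atz(c,p,0.018)[:2] for p in k[:,0,:].astype(float)],np.float32)
    rc=cv2.minAreaRect(P*1000); print(m.sum(),rc,cv2.boxPoints(rc).round())
for t in ['reader','cover']:
  for r in ctrl.outline_of(t,'top')[:1]:
    m=r['region'].astype(np.uint8); k=max(cv2.findContours(m,0,1)[0],key=cv2.contourArea)
    print(t,cv2.boxPoints(cv2.minAreaRect(k)).round())
```

```text
192 ((380.8320617675781, -44.963653564453125), (51.251564025878906, 29.885822296142578), 23.149715423583984) [[351. -41.]
 [363. -69.]
 [410. -49.]
 [399. -21.]]
420 ((475.17303466796875, -96.49504089355469), (75.26171112060547, 46.337074279785156), 75.5940933227539) [[ 443. -127.]
 [ 488. -139.]
 [ 507.  -66.]
 [ 462.  -54.]]
154 ((464.373046875, 12.978645324707031), (28.555686950683594, 44.915645599365234), 40.35558319091797) [[439.  21.]
 [468. -13.]
 [490.   5.]
 [461.  39.]]
reader [[124. 201.]
 [148. 153.]
 [210. 184.]
 [186. 232.]]
cover [[135. 200.]
 [150. 169.]
 [194. 191.]
 [178. 222.]]
```

View pics/crop1.png

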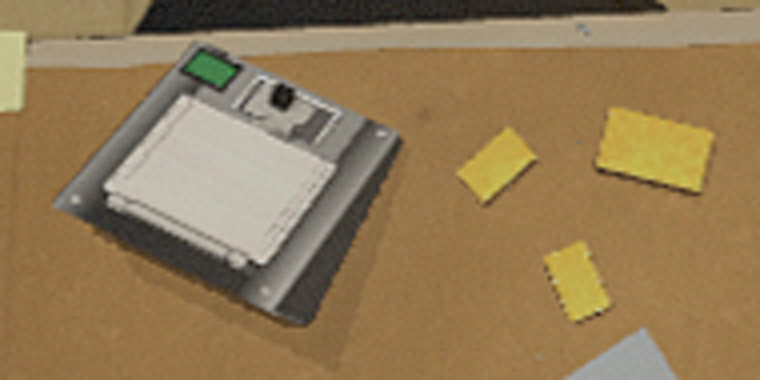

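The crop confirms the choice: the block at crop (655,150) is 75x46 mm, the largest of the three. The reader's black knob is at crop (283,97), at the middle of its front, so the back points at about yaw 153.5 deg. Next I'll approach above the knob.

```bash
cat >> h.py <<'E'
np.set_printoptions(precision=4,suppress=True)
import json,os
def setC(C,psi): json.dump([list(C),psi],open('c.json','w'))
def frame():
    C,psi=json.load(open('c.json')); h=np.array([np.cos(psi),np.sin(psi),0]); z=np.array([0,0,1.])
    s,c=.5,np.sqrt(3)/2; X=c*h+s*z; Z=-s*h+c*z; return np.array(C),np.column_stack([X,np.cross(Z,X),Z])
def ch(p): C,F=frame(); return C+F@(np.array(p)/1000)
def inch(P): C,F=frame(); return 1000*F.T@(np.array(P)-C)
def lean(): C,F=frame(); return F@np.diag([1,-1,-1.])   # tool x=xc, z=-zc
def down(yaw): return R.from_euler('xyz',[np.pi,0,yaw]).as_matrix()
def plan(P,T=None,order='rt',frm=None):
    o=ctrl.get_obs(); p=np.array(o['ee_pos']); A=R.from_euler('xyz',o['eef_rot']).as_matrix()
    if frm: p,A=frm
    if T is None: T=A
    w=R.from_matrix(A.T@T).as_rotvec()
    print('at',p,'t',o['time_s'],'F',o['force'],'| turn',w.round(3),np.degrees(np.linalg.norm(w)).round(1),'| shift mm before turn',(1000*A.T@(P-p)).round(1),'after turn',(1000*T.T@(P-p)).round(1))
    return P,T
E
python3 - <<'E'
from h import *
setC([.432,.195,.0485],np.radians(153.5))
print(ch([-75,0,34]),ch([52,0,29]),ch([-47,0,31]))
plan(ch([-78,-32,130]),lean())
E
```

```text
[0.5053 0.1584 0.0404] [0.4047 0.2086 0.0996] [0.4823 0.1699 0.0518]
at [ 0.1492 -0.5294  0.2054] t 1.1 F [ 0.1739 -0.0738 -0.9258] | turn [ 0.626  0.242 -2.336] 139.3 | shift mm before turn [ 588.3 -555.    83.4] after turn [-95.7 806.4  41. ]
```

carry_out(
  commands=[
    [1,[35,-33,0],[0,0,0]],
    [1,[35,-33,0],[0,0,0]],
    [1,[35,-33,0],[0,0,0]],
    [1,[35,-33,0],[0,0,0]],
    [1,[35,-33,0],[0,0,0]],
    [1,[35,-33,0],[0,0,0]],
    [1,[35,-33,0],[0,0,0]],
    [1,[35,-33,0],[0,0,0]],
    [1,[35,-33,0],[0,0,0]],
    [1,[35,-33,0],[0,0,0]],
  ],
)

```text
time_s: 2.35
ee_pos: [0.3972, -0.1153, 0.2057]
eef_rot: [3.141, -0.001, 0.275]
force: [0.4, 0.2, 0.2]
grip_width: 0.0009
grip_force: 0.0
```

carry_out(
  commands=[
    [1,[35,-33,0],[0,0,0]],
    [1,[35,-33,0],[0,0,0]],
    [1,[35,-33,0],[0,0,0]],
    [1,[35,-33,0],[0,0,0]],
    [1,[35,-33,0],[0,0,0]],
    [1,[35,-33,0],[0,0,0]],
    [1,[28,-27,0],[0,0,0]],
    [1,[0,0,0],[0,0,0]],
  ],
)

```text
time_s: 3.35
ee_pos: [0.5649, 0.1662, 0.2047]
eef_rot: [-3.141, 0.001, 0.277]
force: [0.1, -0.7, -1.0]
grip_width: 0.0007
grip_force: 0.0
```

Run:
```python
from h import *
plan(ch([-78,-32,150]),lean()); print(ctrl.get_obs()['qpos'])
```

```text
at [0.5649 0.1662 0.2047] t 3.35 F [ 0.067  -0.6987 -0.9764] | turn [ 0.624  0.243 -2.334] 139.1 | shift mm before turn [ 7.   8.4 65.3] after turn [-42.   -1.5  51.2]
[0.2239 0.3879 1.4052 0.0002 1.3493 1.5175]
```

carry_out(
  commands=[
    [1,[0,0,0],[0.0446,0.0174,-0.1667]],
    [1,[0,0,0],[0.0446,0.0174,-0.1667]],
    [1,[0,0,0],[0.0446,0.0174,-0.1667]],
    [1,[0,0,0],[0.0446,0.0174,-0.1667]],
    [1,[0,0,0],[0.0446,0.0174,-0.1667]],
    [1,[0,0,0],[0.0446,0.0174,-0.1667]],
    [1,[0,0,0],[0.0446,0.0174,-0.1667]],
  ],
)

```text
time_s: 4.22
ee_pos: [0.5643, 0.1634, 0.2057]
eef_rot: [-2.957, -0.26, 1.433]
force: [0.5, 0.4, -0.3]
grip_width: 0.0005
grip_force: 0.0
```

carry_out(
  commands=[
    [1,[0,0,0],[0.0446,0.0174,-0.1667]],
    [1,[0,0,0],[0.0446,0.0174,-0.1667]],
    [1,[0,0,0],[0.0446,0.0174,-0.1667]],
    [1,[0,0,0],[0.0446,0.0174,-0.1667]],
    [1,[0,0,0],[0.0446,0.0174,-0.1667]],
    [1,[0,0,0],[0.0446,0.0174,-0.1667]],
    [1,[0,0,0],[0.0446,0.0174,-0.1667]],
    [1,[0,0,0],[0,0,0]],
  ],
)

```text
time_s: 5.22
ee_pos: [0.5645, 0.164, 0.2051]
eef_rot: [3.141, -0.524, 2.675]
force: [-0.0, 0.7, -0.3]
grip_width: 0.0007
grip_force: 0.0
```

Run:
```python
from h import *
plan(ch([-78,-32,100]),lean()); o=ctrl.get_obs(); print(o['qpos'],inch(o['ee_pos']))
c=cam('wrist'); cv2.imwrite('pics/w1.png',c['img'])
C,F=frame()
for t in ['chamber','cover_hinge','cover_edge','latch_knob']:
    for r in ctrl.place_of(t,'wrist')[:2]: print(t,round(r['score'],2),np.array(r['at']),inch(r['at']),proj(c,r['at'])[0].round())
print(proj(c,[ch(p) for p in ([-75,0,41],[-47,-60,31],[-47,60,31],[47,-60,31],[47,60,31])]))
```

```text
at [0.5645 0.164  0.2051] t 5.225 F [-0.0436  0.6686 -0.3205] | turn [ 0.002 -0.    -0.003] 0.2 | shift mm before turn [-41.6   0.5 101.9] after turn [-41.6   0.6 101.9]
[ 0.0964  0.6552  1.0902  0.2808  1.8397 -0.9945] [-36.3745 -31.3889 201.8518]
chamber 0.93 [0.4351 0.1931 0.0461] [-4.3368  0.3172 -0.2674] [230. 148.]
cover_hinge 0.6 [0.4117 0.2053 0.0976] [44.2633 -0.16   31.1403] [227. 110.]
cover_edge 0.65 [0.4867 0.1699 0.0529] [-49.8936  -1.9442  33.8867] [231. 187.]
latch_knob 0.64 [0.5077 0.1542 0.0407] [-78.3361   2.7361  36.2207] [227. 208.]
[[229.1863 207.0987]
 [276.0621 183.6371]
 [182.386  184.0659]
 [277.3542 107.2355]
 [176.846  107.6536]]
```

View pics/w1.png

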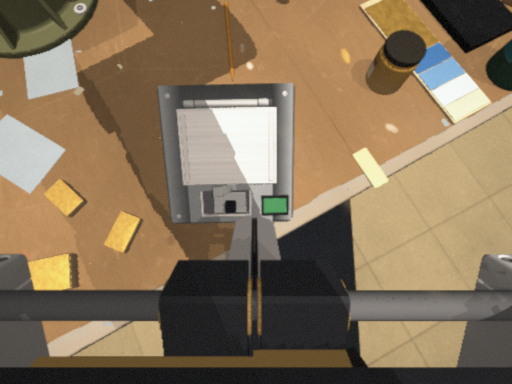

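The wrist picture shows the knob at (230,207) and the cover corners at (178,108), (277,108), (277,185) and (181,187). All match the projected model within about 1 px. Going down beside the knob on its -y side, then sliding it.

carry_out(
  commands=[
    [1,[-42,-3,0],[0,0,0]],
    [1,[0,0,30],[0,0,0]],
    [1,[0,0,40],[0,0,0]],
    [1,[0,0,40],[0,0,0]],
    [1,[0,0,30],[0,0,0]],
    [1,[0,0,15],[0,0,0]],
    [1,[0,0,7],[0,0,0]],
    [1,[0,0,6],[0,0,0]],
    [1,[0,0,0],[0,0,0]],
  ],
)

```text
time_s: 6.6
ee_pos: [0.521, 0.1831, 0.0391]
eef_rot: [3.14, -0.523, 2.677]
force: [0.5, 0.3, 0.4]
grip_width: 0.0007
grip_force: 0.0
```

Run:
```python
from h import *
o=ctrl.get_obs(); print(inch(o['ee_pos']),o['force'],o['eef_rot'])
c=cam('wrist'); cv2.imwrite('pics/w2.png',c['img'][150:330,130:380].repeat(3,0).repeat(3,1))
```

```text
[-78.2553 -29.1057  34.3784] [0.4936 0.3445 0.3869] [ 3.1402 -0.5229  2.6768]
```

View pics/w2.png

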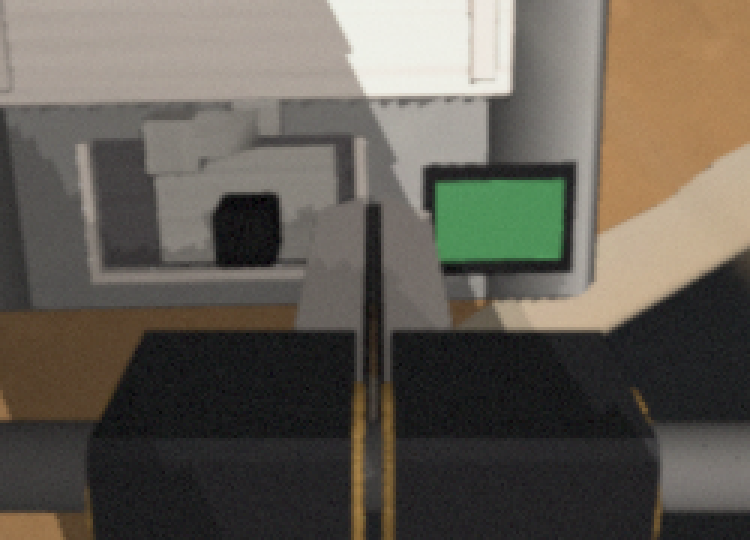

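The picture shows the closed fingers at crop (370,250), about 8 mm to the right of the black knob at (248,230). The lower area is clear. Next is the push to +y (tool -y).

carry_out(
  commands=[
    [1,[0,-4,0],[0,0,0]],
    [1,[0,-4,0],[0,0,0]],
    [1,[0,-3,0],[0,0,0]],
    [1,[0,-3,0],[0,0,0]],
    [1,[0,-3,0],[0,0,0]],
    [1,[0,-2,0],[0,0,0]],
    [1,[0,-1,0],[0,0,0]],
    [1,[0,0,0],[0,0,0]],
    [1,[0,0,0],[0,0,0]],
  ],
)

```text
time_s: 7.78
ee_pos: [0.512, 0.1654, 0.039]
eef_rot: [3.14, -0.523, 2.677]
force: [5.2, 1.0, 1.9]
grip_width: 0.0005
grip_force: 2.2
```

Run:
```python
from h import *
o=ctrl.get_obs(); C,F=frame(); print(inch(o['ee_pos']),F.T@o['force'],o['eef_rot'])
c=cam('wrist'); cv2.imwrite('pics/w3.png',c['img'])
for t in ['cover_edge','latch_knob','chamber']:
    for r in ctrl.place_of(t,'wrist')[:2]: print(t,round(r['score'],2),inch(r['at']))
```

```text
[-78.198   -9.1635  34.1776] [-2.704  -3.2239  3.7547] [ 3.1401 -0.5229  2.677 ]
cover_edge 0.58 [  5.0778  -2.0839 119.3511]
latch_knob 0.59 [-75.174   12.3038  36.9354]
chamber 0.97 [-2.5141  3.3574  1.4515]
chamber 0.22 [-43.6623  -2.4756 -24.9056]
```

carry_out(
  commands=[
    [1,[0,0,0],[0,0,0]],
    [1,[0,0,0],[0,0,0]],
    [1,[0,0,0],[0,0,0]],
    [1,[0,0,0],[0,0,0]],
  ],
)

```text
time_s: 8.48
ee_pos: [0.512, 0.1653, 0.039]
eef_rot: [3.14, -0.523, 2.677]
force: [5.1, 1.7, 1.7]
grip_width: 0.0003
grip_force: 2.4
```

Run:
```python
from h import *
o=ctrl.get_obs(); C,F=frame(); print(inch(o['ee_pos']),F.T@o['force'],o['eef_rot'])
c=cam('wrist'); cv2.imwrite('pics/w4.png',c['img'])
for t in ['cover_edge','latch_knob','chamber']:
    for r in ctrl.place_of(t,'wrist')[:2]: print(t,round(r['score'],2),inch(r['at']))
```

```text
[-78.1999  -9.1106  34.1616] [-2.4438 -3.838   3.3764] [ 3.1402 -0.5229  2.677 ]
latch_knob 0.63 [-76.7277  12.1256  35.4075]
```

View pics/w4.png

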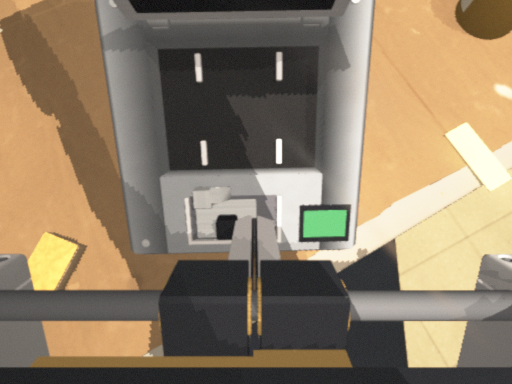

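The picture shows the cover open, with the dark well and its four white rails at (198,67), (279,66), (204,153) and (279,151), and the knob pushed aside at (228,227). Backing off.

carry_out(
  commands=[
    [1,[0,10,0],[0,0,0]],
    [1,[0,10,0],[0,0,0]],
    [1,[0,0,-30],[0,0,0]],
    [1,[-20,0,-40],[0,0,0]],
    [1,[0,0,0],[0,0,0]],
    [1,[0,0,0],[0,0,0]],
  ],
)

```text
time_s: 9.43
ee_pos: [0.5666, 0.1602, 0.0885]
eef_rot: [-3.141, -0.525, 2.677]
force: [-0.4, 0.1, 0.1]
grip_width: 0.0006
grip_force: 0.0
```

Run:
```python
from h import *
from scipy.optimize import least_squares
o=ctrl.get_obs(); print(inch(o['ee_pos']))
c=cam('wrist'); cv2.imwrite('pics/w5.png',c['img'])
g=c['img'].min(2)
nom=np.array([[s*29,t*27.5,5] for s in(1,-1) for t in(1,-1)],float)
pp=proj(c,[ch(p) for p in nom]); obs=[]
n,l,st,ce=cv2.connectedComponentsWithStats((g>120).astype(np.uint8))
for q in pp:
    k=[i for i in range(1,n) if 20<st[i,4]<500 and np.hypot(*(ce[i]-q))<25]
    k=min(k,key=lambda i:np.hypot(*(ce[i]-q))) if k else None
    print(q,None if k is None else (ce[k],st[k])); obs.append(ce[k] if k else [np.nan]*2)
obs=np.array(obs); ok=~np.isnan(obs[:,0])
C0,F0=frame(); psi0=json.load(open('c.json'))[1]
def f(x,full=False):
    Rz=R.from_euler('z',x[2]).as_matrix(); P=C0+np.r_[x[:2],0]+(Rz@F0@(nom.T/1000)).T
    return (proj(c,P)-obs)[ok].ravel()
s=least_squares(f,[0,0,0],x_scale=[.001,.001,.01]); print(s.x,np.degrees(s.x[2]),s.fun.round(1))
for t in ['latch_knob','chamber','cover_edge']:
    for r in ctrl.place_of(t,'wrist')[:1]: print(t,round(r['score'],2),inch(r['at']))
plan(np.array([.475,-.0965,.15]),down(np.radians(75.6)))
```

```text
[-97.7895 -28.8808 102.6251]
[191.2421  56.1372] (array([189.34,  56.31]), array([187,  46,   6,  21, 100], dtype=int32))
[252.0472  55.9559] (array([250.8021,  55.125 ]), array([249,  44,   5,  22,  96], dtype=int32))
[194.9175 122.0486] (array([194.2198, 122.2088]), array([192, 113,   6,  20,  91], dtype=int32))
[252.3329 121.8727] (array([252.0196, 121.098 ]), array([250, 111,   5,  21, 102], dtype=int32))
[-0.0007 -0.0007  0.0188] 1.0757805599872496 [ 0.3  0.  -0.3  0.   0.2  0.  -0.2 -0. ]
latch_knob 0.91 [-76.6864   1.7507  36.3075]
chamber 0.24 [-45.2315  -4.1306 -28.1565]
at [0.5668 0.1601 0.089 ] t 9.625 F [-0.0861  0.6364  0.8111] | turn [-0.355 -0.441  1.324] 82.5 | shift mm before turn [   2.1 -270.5  -69.3] after turn [-271.4  -25.1  -61. ]
```

carry_out(
  commands=[
    [0.2,[0,-34,-9],[0,0,0]],
    [0.2,[0,-34,-9],[0,0,0]],
    [0.2,[0,-34,-9],[0,0,0]],
    [0.2,[0,-34,-9],[0,0,0]],
    [0.2,[0,-34,-9],[0,0,0]],
    [0.2,[0,-34,-9],[0,0,0]],
    [0.2,[0,-34,-9],[0,0,0]],
    [0.2,[0,-33,-6],[0,0,0]],
  ],
)

```text
time_s: 10.62
ee_pos: [0.4761, -0.0988, 0.1493]
eef_rot: [3.14, -0.523, 2.677]
force: [-0.8, 0.2, -0.4]
grip_width: 0.0744
grip_force: 0.0
```

carry_out(
  commands=[
    [0.2,[0,0,0],[-0.0394,-0.049,0.147]],
    [0.2,[0,0,0],[-0.0394,-0.049,0.147]],
    [0.2,[0,0,0],[-0.0394,-0.049,0.147]],
    [0.2,[0,0,0],[-0.0394,-0.049,0.147]],
    [0.2,[0,0,0],[-0.0394,-0.049,0.147]],
    [0.2,[0,0,0],[-0.0394,-0.049,0.147]],
    [0.2,[0,0,0],[-0.0394,-0.049,0.147]],
    [0.2,[0,0,0],[-0.0394,-0.049,0.147]],
    [0.2,[0,0,0],[-0.0394,-0.049,0.147]],
    [0.2,[0,0,0],[0,0,0]],
  ],
)

```text
time_s: 11.88
ee_pos: [0.4763, -0.0972, 0.1491]
eef_rot: [3.141, -0.001, 1.322]
force: [0.0, 0.2, 0.6]
grip_width: 0.0749
grip_force: 0.0
```

Run:
```python
from h import *
setC([.4313,.1943,.0485],np.radians(154.58))
c=cam('wrist'); cv2.imwrite('pics/w6.png',c['img'])
o=ctrl.get_obs(); print(o['ee_pos'],o['eef_rot'],o['grip_width'],o['qpos'])
# gilt mask
hsv=cv2.cvtColor(c['img'],cv2.COLOR_BGR2HSV)
for r in ctrl.place_of('sample_center','wrist')[:4]: print(r['score'],np.array(r['at']),proj(c,r['at']))
for r in ctrl.outline_of('sample_center','wrist')[:4]:
    m=r['region'].astype(np.uint8); k=max(cv2.findContours(m,0,1)[0],key=cv2.contourArea)
    P=np.array([atz(c,p,0.018)[:2] for p in k[:,0,:].astype(float)],np.float32)*1000
    print(r['score'],m.sum(),k[:,0].min(0),k[:,0].max(0),cv2.minAreaRect(P))
plan(np.array([.475,-.0965,.006]),down(np.radians(75.6)))
```

```text
[ 0.4765 -0.0975  0.1491] [ 3.1412 -0.0013  1.3245] 0.07498547362193045 [-0.2779  0.2156  1.765   0.0014  1.1607 -0.0322]
0.78 [ 0.3893 -0.0439  0.0069] [[168.7984 154.5063]]
0.7 [ 0.4714 -0.1005  0.0109] [[250.5109 184.6455]]
0.61 [0.4607 0.0122 0.0073] [[214.8063  87.8971]]
0.96 2536 [234 150] [273 215] ((474.9789123535156, -98.21876525878906), (76.13944244384766, 44.160499572753906), 75.46025848388672)
0.82 1453 [192  61] [245 111] ((465.93572998046875, 11.395294189453125), (30.10083770751953, 50.66502380371094), 41.59132385253906)
0.69 1254 [137 133] [186 180] ((385.1014099121094, -44.061134338378906), (53.208370208740234, 30.59621238708496), 23.518579483032227)
at [ 0.4767 -0.098   0.149 ] t 12.025 F [-0.054   0.7539 -0.3821] | turn [ 0.    -0.001  0.004] 0.2 | shift mm before turn [  0.9  -2.1 143. ] after turn [  1.1  -2.  143. ]
```

View pics/w6.png

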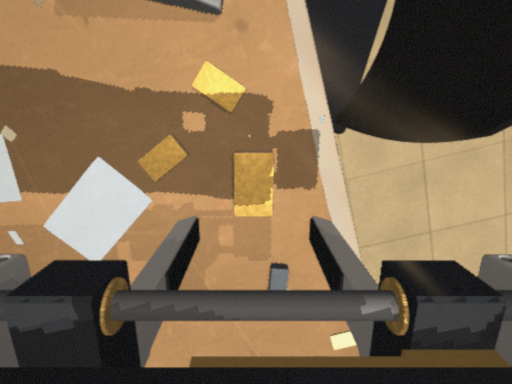

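The picture shows the large block at (253,184), aligned between the open fingers. The stone is at (279,277), out of the way. Descend and grip.

carry_out(
  commands=[
    [0.2,[1,-1.5,40],[0,0,0]],
    [0.2,[0,0,40],[0,0,0]],
    [0.2,[0,0,35],[0,0,0]],
    [0.2,[0,0,20],[0,0,0]],
    [0.2,[0,0,10],[0,0,0]],
    [0.2,[0,0,0],[0,0,0]],
    [0.7,[0,0,0],[0,0,0]],
    [0.7,[0,0,0],[0,0,0]],
    [0.7,[0,0,0],[0,0,0]],
    [0.7,[0,0,0],[0,0,0]],
  ],
  squeeze=15,
)

```text
time_s: 13.28
ee_pos: [0.4759, -0.0967, 0.0044]
eef_rot: [3.14, -0.0, 1.32]
force: [-0.3, 0.4, 4.1]
grip_width: 0.0451
grip_force: 15.0
```

carry_out(
  commands=[
    [0.7,[0,0,-15],[0,0,0]],
    [0.7,[0,0,-35],[0,0,0]],
    [0.7,[0,0,-45],[0,0,0]],
    [0.7,[0,0,-45],[0,0,0]],
    [0.7,[0,0,-45],[0,0,0]],
    [0.7,[0,0,0],[0,0,0]],
  ],
)

```text
time_s: 14.02
ee_pos: [0.4766, -0.097, 0.193]
eef_rot: [3.134, -0.0, 1.32]
force: [0.6, -0.6, -1.0]
grip_width: 0.0445
grip_force: 15.0
```

Run:
```python
from h import *
o=ctrl.get_obs(); print(o['ee_pos'],o['eef_rot'],o['grip_width'],o['grip_force'])
plan(ch([0,0,140]),lean())
c=cam('wrist'); cv2.imwrite('pics/w7.png',c['img'])
for r in ctrl.outline_of('sample_center','wrist')[:3]:
    m=r['region']; v,u=np.nonzero(m); print(r['score'],m.sum(),u.min(),u.max(),v.min(),v.max())
A=R.from_euler('xyz',o['eef_rot']).as_matrix(); p=np.array(o['ee_pos'])
print('expected top corners',proj(c,[p+A@[x,y,-.014] for x in(.0375,-.0375) for y in(.0225,-.0225)]))
```

```text
[ 0.4766 -0.097   0.193 ] [ 3.134  -0.0002  1.3203] 0.04453603158262622 14.998271316289902
at [ 0.4766 -0.097   0.193 ] t 14.025 F [ 0.61   -0.6017 -0.9629] | turn [ 0.367  0.442 -1.343] 83.7 | shift mm before turn [257.5 -47.5  22.9] after turn [ 71.5 243.6  68.1]
0.78 1115 198 244 68 112
0.73 964 150 193 132 172
expected top corners [[291.098  178.8967]
 [216.7101 178.9522]
 [287.3589 287.3244]
 [220.645  287.3627]]
```

carry_out(
  commands=[
    [0.7,[0,0,0],[0.0408,0.0491,-0.1492]],
    [0.7,[0,0,0],[0.0408,0.0491,-0.1492]],
    [0.7,[0,0,0],[0.0408,0.0491,-0.1492]],
    [0.7,[0,0,0],[0.0408,0.0491,-0.1492]],
    [0.7,[0,0,0],[0.0408,0.0491,-0.1492]],
    [0.7,[0,0,0],[0.0408,0.0491,-0.1492]],
    [0.7,[0,0,0],[0.0408,0.0491,-0.1492]],
    [0.7,[0,0,0],[0.0408,0.0491,-0.1492]],
    [0.7,[0,0,0],[0.0408,0.0491,-0.1492]],
    [0.7,[0,0,0],[0,0,0]],
  ],
)

```text
time_s: 15.38
ee_pos: [0.4752, -0.0963, 0.1873]
eef_rot: [-3.139, -0.533, 2.697]
force: [-0.7, -0.2, -0.2]
grip_width: 0.0447
grip_force: 15.0
```

carry_out(
  commands=[
    [0.7,[0,25,0],[0,0,0]],
    [0.7,[0,40,0],[0,0,0]],
    [0.7,[0,40,0],[0,0,0]],
    [0.7,[0,40,0],[0,0,0]],
    [0.7,[20,40,0],[0,0,0]],
    [0.7,[25,38,0],[0,0,0]],
    [0.7,[26,20,0],[0,0,0]],
    [0.7,[0,0,0],[0,0,0]],
    [0.7,[0,0,0],[0,0,0]],
  ],
)

```text
time_s: 16.5
ee_pos: [0.5243, 0.1485, 0.224]
eef_rot: [-3.138, -0.53, 2.694]
force: [0.2, -0.6, -0.9]
grip_width: 0.0446
grip_force: 15.0
```

Run:
```python
from h import *
o=ctrl.get_obs(); print(inch(o['ee_pos']),o['grip_width'],o['qpos'])
plan(ch([0,0,140]),lean())
c=cam('wrist'); cv2.imwrite('pics/w8.png',c['img'])
A=R.from_euler('xyz',o['eef_rot']).as_matrix(); p=np.array(o['ee_pos'])
print(proj(c,[p+A@[x,0,-.014] for x in(.0375,-.0375)]), proj(c,[p+A@[.0375,0,.004]]))
print([tuple(c['img'][v,253]) for v in range(160,200,2)])
```

```text
[ -2.0763   1.4781 203.8075] 0.04456464740550752 [ 0.0821  0.5502  1.2122  0.2651  1.8399 -1.0317]
at [0.5243 0.1485 0.224 ] t 16.5 F [ 0.2443 -0.6284 -0.875 ] | turn [-0.001 -0.007 -0.003] 0.4 | shift mm before turn [ 1.7  1.6 63.8] after turn [ 2.1  1.5 63.8]
[[254.1238 180.2429]
 [254.206  288.5216]] [[254.102 174.054]]
[(np.uint8(35), np.uint8(35), np.uint8(36)), (np.uint8(37), np.uint8(37), np.uint8(39)), (np.uint8(46), np.uint8(46), np.uint8(50)), (np.uint8(50), np.uint8(54), np.uint8(58)), (np.uint8(53), np.uint8(54), np.uint8(59)), (np.uint8(52), np.uint8(53), np.uint8(58)), (np.uint8(48), np.uint8(53), np.uint8(55)), (np.uint8(49), np.uint8(50), np.uint8(56)), (np.uint8(52), np.uint8(54), np.uint8(58)), (np.uint8(58), np.uint8(68), np.uint8(79)), (np.uint8(77), np.uint8(107), np.uint8(134)), (np.uint8(82), np.uint8(111), np.uint8(140)), (np.uint8(97), np.uint8(140), np.uint8(173)), (np.uint8(79), np.uint8(158), np.uint8(200)), (np.uint8(78), np.uint8(157), np.uint8(204)), (np.uint8(84), np.uint8(164), np.uint8(211)), (np.uint8(83), np.uint8(161), np.uint8(209)), (np.uint8(77), np.uint8(155), np.uint8(202)), (np.uint8(76), np.uint8(151), np.uint8(196)), (np.uint8(71), np.uint8(144), np.uint8(187))]
```

View pics/w8.png

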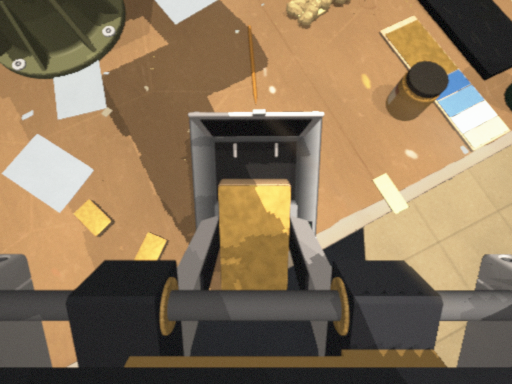

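The picture shows the block held level over the well, with the upper rails at (236,149) and (277,149) and the open cover behind. The block sits about 2 mm low in the grip, so I'll aim the TCP at x=+2 mm.

carry_out(
  commands=[
    [0.7,[4,1.5,0],[0,-0.007,-0.003]],
    [0.7,[0,0,30],[0,0,0]],
    [0.7,[0,0,40],[0,0,0]],
    [0.7,[0,0,40],[0,0,0]],
    [0.7,[0,0,30],[0,0,0]],
    [0.7,[0,0,20],[0,0,0]],
    [0.7,[0,0,0],[0,0,0]],
    [0.7,[0,0,0],[0,0,0]],
  ],
)

```text
time_s: 17.55
ee_pos: [0.4503, 0.1858, 0.0887]
eef_rot: [3.141, -0.522, 2.701]
force: [0.9, -0.3, -0.3]
grip_width: 0.0451
grip_force: 15.0
```

Run:
```python
from h import *
o=ctrl.get_obs(); print(inch(o['ee_pos']),o['grip_width'],o['qpos'])
plan(ch([2,0,5]),lean())
c=cam('wrist'); cv2.imwrite('pics/w9.png',c['img'])
pts=[[s*42,t*55,24] for s in(1,-1) for t in(1,-1)]+[[38,27.5,5],[38,-27.5,5],[20,27.5,5],[20,-27.5,5]]
print(proj(c,[ch(p) for p in pts]).round(1).tolist())
```

```text
[ 2.0655 -0.5116 45.2058] 0.04509692280579192 [ 0.1578  0.5437  1.5555  0.2862  1.4891 -1.0606]
at [0.4503 0.1858 0.0887] t 17.55 F [ 0.8747 -0.2946 -0.3295] | turn [-0.001  0.002  0.002] 0.2 | shift mm before turn [ 0.  -0.5 40.2] after turn [-0.1 -0.5 40.2]
[[177.5, 165.6], [329.6, 165.9], [184.8, 269.1], [322.1, 269.3], [218.8, 166.3], [288.3, 166.4], [219.5, 188.3], [287.6, 188.4]]
```

View pics/w9.png

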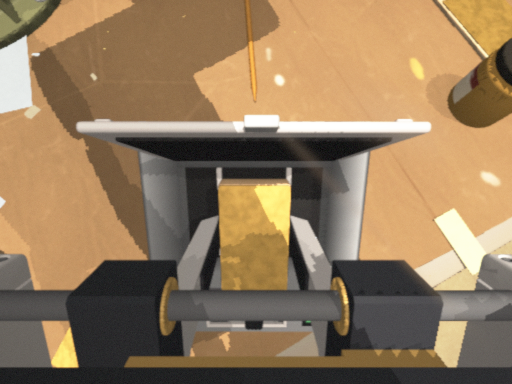

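The rails at (219,172) and (289,172) straddle the block, whose centre is at u=254.5, symmetrically. Lowering and releasing.

carry_out(
  commands=[
    [0.7,[0,-0.5,15],[0,0,0]],
    [0.7,[0,0,12],[0,0,0]],
    [0.7,[0,0,7],[0,0,0]],
    [0.7,[0,0,3],[0,0,0]],
    [0.7,[0,0,2],[0,0,0]],
    [0.7,[0,0,0],[0,0,0]],
    [0.7,[0,0,0],[0,0,0]],
  ],
)

```text
time_s: 18.48
ee_pos: [0.4323, 0.1936, 0.0553]
eef_rot: [3.141, -0.522, 2.701]
force: [-1.2, -4.8, 12.1]
grip_width: 0.0451
grip_force: 15.0
```

Run:
```python
from h import *
o=ctrl.get_obs(); C,F=frame(); print(inch(o['ee_pos']),o['grip_width'],F.T@o['force'])
```

```text
[2.3139 0.2265 6.5302] 0.045124282824803436 [ 5.1799  4.8401 11.0249]
```

carry_out(
  commands=[
    [0.35,[0,0,0],[0,0,0]],
    [0.35,[0,0,0],[0,0,0]],
    [0.35,[0,0,0],[0,0,0]],
    [0.35,[0,0,-10],[0,0,0]],
    [0.35,[0,0,-30],[0,0,0]],
    [0.35,[0,0,-40],[0,0,0]],
    [0.35,[0,0,-40],[0,0,0]],
    [0.35,[0,0,-40],[0,0,0]],
    [0.35,[0,0,0],[0,0,0]],
  ],
)

```text
time_s: 19.6
ee_pos: [0.5058, 0.1593, 0.1953]
eef_rot: [3.139, -0.519, 2.701]
force: [0.3, 0.2, -0.1]
grip_width: 0.061
grip_force: 0.0
```

Run:
```python
from h import *
o=ctrl.get_obs(); print(inch(o['ee_pos']),o['grip_width'],o['force'])
c=cam('wrist'); cv2.imwrite('pics/w10.png',c['img'][90:300,140:370].repeat(3,0).repeat(3,1)[:600,:690])
pts=[[s*37.5,t*22.5,18] for s in(1,-1) for t in(1,-1)]
print(proj(c,[ch(p) for p in pts]).round(1).tolist())
```

```text
[  2.1483  -0.3406 168.2834] 0.06103764524511519 [ 0.3178  0.1887 -0.1153]
[[234.4, 149.2], [273.0, 149.2], [235.4, 209.9], [271.8, 209.9]]
```

View pics/w10.png

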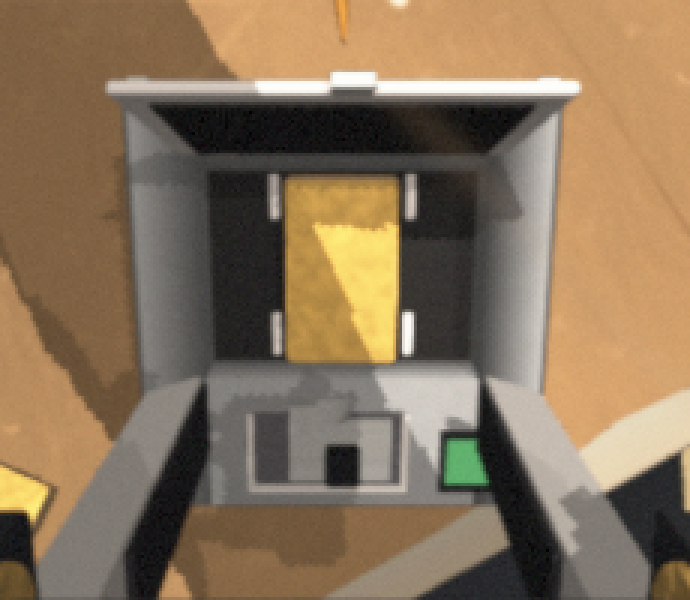

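The crop shows the block flat between the four rails, spanning crop (285,177) to (400,362), as predicted. Next I'll close the gripper, rise, turn upright and plan the arc behind the cover.

carry_out(
  commands=[
    [1,[0,0,-30],[0,0,0]],
    [1,[0,0,-35],[0,0,0]],
    [1,[0,0,0],[0,0.13,0]],
    [1,[0,0,0],[0,0.13,0]],
    [1,[0,0,0],[0,0.13,0]],
    [1,[0,0,0],[0,0.13,0]],
    [1,[0,0,0],[0,0,0]],
    [1,[0,0,0],[0,0,0]],
  ],
)

```text
time_s: 20.65
ee_pos: [0.5333, 0.1463, 0.2492]
eef_rot: [-3.141, -1.04, 2.701]
force: [-0.2, 0.5, 0.3]
grip_width: 0.0005
grip_force: 0.0
```

```bash
cat > arc.py <<'E'
from h import *
_,psi=json.load(open('c.json')); D=down(psi)
o=ctrl.get_obs(); print(inch(o['ee_pos']),o['eef_rot'],o['qpos'])
def tip(th,r=82,gap=0,y=-8):
    t=np.radians(th); n=np.array([np.sin(t),0,np.cos(t)]); d=np.array([-np.cos(t),0,np.sin(t)])
    return ch(np.array([52,y,29])+r*d+(-1+8*abs(np.sin(t-np.pi/6))+gap)*n)
if __name__=='__main__':
    pre=tip(105,gap=25)
    print('pre',pre); plan(pre,D); print('touch',tip(105))
    ths=[105]+list(range(100,-1,-10))+[-1.15]
    P=[tip(a) for a in ths]; print('pre->105',(1000*D.T@(P[0]-pre)).round(1))
    for a,b,t in zip(P,P[1:],ths[1:]): print(t,(1000*D.T@(b-a)).round(1))
E
python3 arc.py
```

```text
[  2.6743  -0.4173 230.1638] [-3.1413 -1.04    2.701 ] [ 0.0137  0.8282  0.9261  0.5343  2.3046 -0.9512]
pre [0.3986 0.2187 0.187 ]
at [0.5333 0.1463 0.2492] t 20.65 F [-0.2248  0.5346  0.2601] | turn [-0.002 -1.04   0.003] 59.6 | shift mm before turn [ 23.7   8.1 163.1] after turn [152.7   7.6  62.1]
touch [0.4205 0.2083 0.1806]
pre->105 [-24.1  -0.    6.5]
100 [-7.2 -0.   1.7]
90 [-13.9   0.    5.3]
80 [-12.9  -0.    7.9]
70 [-11.4   0.   10.2]
60 [-9.4 -0.  12.3]
50 [-6.9 -0.  13.9]
40 [-4.2 -0.  15.1]
30 [-1.3  0.  15.6]
20 [ 1.2 -0.  12.9]
10 [ 3.2  0.  12.6]
0 [ 5.1 -0.  12. ]
-1.15 [0.7 0.  1.3]
```

carry_out(
  commands=[
    [1,[0,0,0],[0,-0.173,0]],
    [1,[0,0,0],[0,-0.173,0]],
    [1,[0,0,0],[0,-0.173,0]],
    [1,[0,0,0],[0,-0.174,0]],
    [1,[0,0,0],[0,-0.174,0]],
    [1,[0,0,0],[0,-0.173,0]],
    [1,[0,0,0],[0,0,0]],
  ],
)

```text
time_s: 21.52
ee_pos: [0.5324, 0.1471, 0.2517]
eef_rot: [3.139, 0.003, 2.704]
force: [0.3, 0.0, 1.0]
grip_width: 0.0009
grip_force: 0.0
```

carry_out(
  commands=[
    [1,[20,8,-15],[0,0,0]],
    [1,[40,0,0],[0,0,0]],
    [1,[40,0,0],[0,0,0]],
    [1,[35,0,0],[0,0,0]],
    [1,[18,0,0],[0,0,0]],
    [1,[0,0,0],[0,0,0]],
  ],
)

```text
time_s: 22.28
ee_pos: [0.3984, 0.219, 0.2652]
eef_rot: [3.141, -0.003, 2.702]
force: [0.0, -0.6, 0.1]
grip_width: 0.0007
grip_force: 0.0
```

```bash
python3 arc.py | head -3
python3 - <<'E'
from h import *
c=cam('wrist')
for t in ['cover_edge','cover_hinge']:
    for r in ctrl.place_of(t,'wrist')[:1]: print(t,r['score'],inch(r['at']))
c=cam('top')
for t in ['cover_edge','cover_hinge']:
    for r in ctrl.place_of(t,'top')[:1]: print(t,r['score'],inch(r['at']))
E
```

```text
[143.2987  -8.1228 167.5218] [ 3.1412 -0.0028  2.702 ] [ 0.4206  0.0414  1.6837  0.0023  1.4181 -0.711 ]
pre [0.3986 0.2187 0.187 ]
at [0.3984 0.219  0.2652] t 22.275 F [ 0.0453 -0.6048  0.0587] | turn [ 0.    -0.003  0.004] 0.3 | shift mm before turn [-0.6 -0.2 78.2] after turn [-0.4 -0.1 78.2]
cover_edge 0.82 [ 73.282    0.1851 127.547 ]
cover_hinge 0.72 [47.0667  1.8121 30.0992]
cover_edge 0.6 [ 80.9569  -1.437  126.2336]
```

carry_out(
  commands=[
    [1,[0,0,30],[0,0,0]],
    [1,[0,0,35],[0,0,0]],
    [1,[0,0,13],[0,0,0]],
    [1,[-10,0,3],[0,0,0]],
    [1,[-10,0,2],[0,0,0]],
    [1,[-4,0,2],[0,0,0]],
    [1,[-7,0,2],[0,0,0]],
    [1,[-14,0,5],[0,0,0]],
    [1,[-13,0,8],[0,0,0]],
    [1,[-11,0,10],[0,0,0]],
  ],
)

```text
time_s: 23.82
ee_pos: [0.4614, 0.1887, 0.1535]
eef_rot: [-3.141, -0.003, 2.701]
force: [-2.0, 1.3, 0.0]
grip_width: 0.0006
grip_force: 0.8
```

Run:
```python
from arc import *
C,F=frame(); print(F.T@o['force']); plan(tip(70),D)
c=cam('top')
for t in ['cover_edge']:
    for r in ctrl.place_of(t,'top')[:1]: print(t,r['score'],inch(r['at']))
```

```text
[ 26.9096  -7.8624 105.7196] [-3.1412 -0.0032  2.7007] [ 0.3137  0.2383  1.7258  0.0021  1.1802 -0.817 ]
[ 2.0872 -0.311  -1.1622]
at [0.4614 0.1887 0.1535] t 23.825 F [-2.024   1.3063  0.0371] | turn [-0.    -0.003  0.003] 0.2 | shift mm before turn [-0.1  0.1 -2. ] after turn [-0.1  0.1 -2. ]
cover_edge 0.51 [-43.5343  -0.8945 -30.6375]
```

carry_out(
  commands=[
    [1,[-9,0,11],[0,0,0]],
    [1,[-7,0,14],[0,0,0]],
    [1,[-4,0,15],[0,0,0]],
    [1,[-1.5,0,15],[0,0,0]],
    [1,[1,0,13],[0,0,0]],
    [1,[3,0,12],[0,0,0]],
    [1,[0,0,0],[0,0,0]],
  ],
)

```text
time_s: 24.8
ee_pos: [0.4758, 0.1818, 0.0735]
eef_rot: [-3.141, -0.003, 2.701]
force: [0.5, -1.8, 1.0]
grip_width: 0.0004
grip_force: 0.8
```

Run:
```python
from arc import *
C,F=frame(); print(F.T@o['force']); plan(tip(10),D); plan(tip(-1.15),D)
```

```text
[-26.9529  -7.8044  44.4277] [-3.1406 -0.0035  2.7013] [ 0.2922  0.3665  1.7663  0.0019  1.012  -0.8393]
[-0.5365  1.404   1.4572]
at [0.4758 0.1818 0.0735] t 24.8 F [ 0.4751 -1.7803  0.9937] | turn [-0.001 -0.003  0.003] 0.3 | shift mm before turn [-1.6  0.2  0.3] after turn [-1.6  0.2  0.3]
at [0.4758 0.1818 0.0735] t 24.8 F [ 0.4751 -1.7803  0.9937] | turn [-0.001 -0.003  0.003] 0.3 | shift mm before turn [ 4.2  0.2 13.6] after turn [ 4.3  0.2 13.6]
```

carry_out(
  commands=[
    [1,[1.5,0,5],[0,0,0]],
    [1,[1.5,0,4],[0,0,0]],
    [1,[1,0,2.5],[0,0,0]],
    [1,[0.5,0,1.5],[0,0,0]],
    [1,[0,0,1],[0,0,0]],
    [1,[0,0,0],[0,0,0]],
  ],
)

```text
time_s: 25.55
ee_pos: [0.4729, 0.1839, 0.0615]
eef_rot: [3.14, -0.001, 2.701]
force: [-1.9, -1.0, 13.6]
grip_width: 0.0006
grip_force: 5.6
```

Run:
```python
from arc import *
C,F=frame(); print(F.T@o['force']); plan(tip(-1.15),D)
c=cam('top')
for t in ['cover_edge','latch_knob']:
    for r in ctrl.place_of(t,'top')[:1]: print(t,r['score'],inch(r['at']))
```

```text
[-29.9     -8.4807  32.2648] [ 3.1403 -0.0012  2.7009] [ 0.2978  0.3793  1.7819  0.0021  0.9804 -0.8335]
[ 7.9654  1.6991 11.1011]
at [0.4729 0.1839 0.0615] t 25.55 F [-1.9466 -0.9561 13.5965] | turn [ 0.001 -0.001  0.003] 0.2 | shift mm before turn [ 0.8 -0.5  1.6] after turn [ 0.8 -0.5  1.6]
cover_edge 0.81 [-44.5594  -4.2931  30.3452]
latch_knob 0.7 [53.1434 -4.4467 32.0179]
```

carry_out(
  commands=[
    [1,[0,0,0.8],[0,0,0]],
    [1,[0,0,0.7],[0,0,0]],
    [1,[0,0,0],[0,0,0]],
    [1,[0,0,0],[0,0,0]],
  ],
)

```text
time_s: 26.2
ee_pos: [0.4734, 0.1839, 0.0606]
eef_rot: [3.14, -0.0, 2.701]
force: [-2.0, -2.6, 18.9]
grip_width: 0.0005
grip_force: 8.0
```

Run:
```python
from arc import *
C,F=frame(); print(F.T@o['force'],o['time_s'])
```

```text
[-30.7037  -8.7064  31.7173] [ 3.1396 -0.0001  2.7009] [ 0.2977  0.3809  1.7821  0.0019  0.9773 -0.8335]
[10.0794  3.2127 16.0022] 26.2
```

carry_out(
  commands=[
    [1,[0,0,-2],[0,0,0]],
    [1,[0,0,-3],[0,0,0]],
    [1,[0,0,-6],[0,0,0]],
    [1,[0,0,-15],[0,0,0]],
    [1,[0,0,-40],[0,0,0]],
    [1,[0,0,-40],[0,0,0]],
    [1,[0,0,-40],[0,0,0]],
    [1,[0,0,0],[0,0,0]],
  ],
)

```text
time_s: 27.2
ee_pos: [0.4733, 0.1839, 0.2083]
eef_rot: [3.138, 0.001, 2.701]
force: [-0.5, 0.2, -0.7]
grip_width: 0.0003
grip_force: 0.0
```

Run:
```python
from arc import *
C,F=frame(); print(F.T@o['force'],o['time_s'])
for n in ['wrist','top']:
    c=cam(n)
    for t in ['cover_edge','latch_knob','slip_stone_center','mask_tape_center']:
        for r in ctrl.place_of(t,n)[:1]: print(n,t,round(r['score'],2),inch(r['at']),np.array(r['at']))
    if n=='wrist': print(proj(c,[ch(p) for p in ([-47,-60,28],[-47,60,28],[-75,0,41],[-75,7,41])]).round(1).tolist()); cv2.imwrite('pics/w11.png',c['img'])
```

```text
[ 43.143   -8.6837 159.557 ] [3.1382 0.0009 2.7011] [ 0.2975  0.2016  1.6371  0.002   1.2999 -0.8334]
[ 0.0982  0.0665 -0.8628] 27.2
wrist cover_edge 0.82 [-47.7565   1.5911  31.7292] [0.4823 0.1683 0.0521]
wrist latch_knob 0.88 [-78.0798   1.0881  36.3037] [0.5083 0.1565 0.0409]
[[295.0, 186.7], [198.4, 186.6], [246.9, 209.4], [241.4, 209.4]]
top cover_edge 0.81 [-46.2312  -2.6924  30.964 ] [0.4826 0.1729 0.0522]
top latch_knob 0.71 [-71.4356   4.5596  41.5898] [0.504  0.1547 0.0488]
top slip_stone_center 0.76 [-214.8203  377.5811   72.296 ] [ 0.4699 -0.2421  0.0037]
top mask_tape_center 0.73 [-1.776  -1.5292  0.5635] [0.4336 0.1949 0.0481]
```

View pics/w11.png

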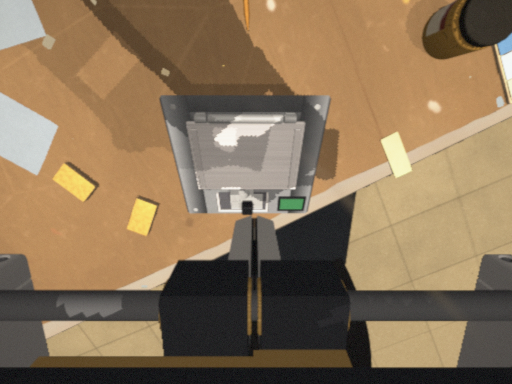

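The picture shows the cover shut, with its edge at v≈187 as predicted. The knob is back at (247,208), its latched place, and the robot is clear. The stone hasn't moved. Handing in.

```bash
python3 -c "
from station import ctrl
print(ctrl.hand_in())"
```

```text
the job is handed in; nothing more can be done
None
```

The job is handed in: I slid the latch and the cover sprang open, laid the largest gilt block flat between the four rails, and pressed the cover shut until the latch caught and held; the arm never went near the slip stone or the tape roll.

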